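Restock the marking-tape stands at the packing bench

TASK

Restock the two tape stands: thread the two blue rolls onto the spindle of the stand with the blue base and the two red rolls onto the spindle of the red one, on each stand the big roll first, flat on the base, and the small roll flat on top of it. Leave the yellow roll, the empty cardboard core and the little carton where they are.

Things in the scene. Friction and masses are not known exactly. Their poses are not given: they have to be found in the camera images.
- blue_big: big blue tape roll lying flat: a ring 60 mm outside diameter, 36 mm bore, 30 mm high (plain cardboard-lined hole), about 100 g. Origin: centre of its underside; z up along the bore. Grip it across its outside from above.
- blue_small: small blue tape roll lying flat: a ring 48 mm outside diameter, 34 mm bore, 18 mm high, about 35 g. Origin: centre of its underside; z up along the bore. Grip it across its outside from above.
- red_big: big red tape roll lying flat: a ring 60 mm outside diameter, 36 mm bore, 30 mm high (plain cardboard-lined hole), about 100 g. Origin: centre of its underside; z up along the bore. Grip it across its outside from above.
- red_small: small red tape roll lying flat: a ring 48 mm outside diameter, 34 mm bore, 18 mm high, about 35 g. Origin: centre of its underside; z up along the bore. Grip it across its outside from above.
- blue_stand: blue tape stand, fixed to the bench: a blue round base 80 mm diameter, 10 mm thick, with a bare aluminium upright spindle 18 mm diameter at its centre, its tapered top 66 mm above the bench. Origin: centre of the base's underside, on the bench; z up along the spindle.
- red_stand: red tape stand, fixed to the bench: a red round base 80 mm diameter, 10 mm thick, with a bare aluminium upright spindle 18 mm diameter at its centre, its tapered top 66 mm above the bench. Origin: centre of the base's underside, on the bench; z up along the spindle.
- yellow_roll: yellow tape roll lying flat, no stand of its own, to be left alone: ring 60 mm outside diameter, 36 mm bore, 30 mm high. Origin: centre of its underside.
- core: empty brown cardboard core standing on end, to be left alone: tube 42 mm outside diameter, 36 mm bore, 30 mm high, 20 g. Origin: centre of its underside.
- carton: small closed brown carton, to be left alone: 70 mm (its x) by 50 mm (its y), 40 mm high, 150 g. Origin: centre of its underside.
Not all that is in view belongs to the job. Leave any turquoise or white look-alike of the blue_stand alone.

How it is judged:
By the outcome, as a careful person would: the job done as asked, in the order asked, and still so for the second after the job is handed in, with the robot touching nothing.
It also fails if it takes over 96 s, if anything falls off the work surface, if the arm or the gripper's body presses on something with over 40 N, if the wrist force passes 120 N, or if a joint passes its speed limit or range.

ROBOT

A 6-joint arm with a two-finger parallel gripper is mounted at the origin on the work surface. World frame = base frame: x ahead of the robot, y to its left, z up, the work surface at z = 0. Lengths are in m, angles in degrees, forces in N, time in s.
With the tool pointing down it reaches from about 0.4 to 0.825 m from the base axis. Payload 7 kg.
Tool frame: the origin (TCP) lies at the very end of the fingers, on their centre line; the grasp point (between the pads) lies 19 mm behind it; z points along the fingers, y is the line along which they close (so a half turn about z gives the same grasp; the last joint's range is limited). The gripper opens to 88 mm and grips with 3 to 60 N. Pads are 19 mm wide; open, the fingers measure 130 mm over their backs; the gripper's body (78 mm by 193 mm) begins 47 mm behind the grasp point.
Start: joints at [-55.113, 20.546, 0.682, 0, -70.136, -16.507], TCP at [0.213, -0.641, 0.227] pointing down, gripper open.
Joint ranges: [-176.03, 176.03], [-82.01, 121.73], [-58.28, 71.71], [-173.87, 95.51], [-174.79, -0.11], [-173.66, 173.66]. Speed limits (degrees/s): [136.94, 136.94, 172.46, 180, 180, 180].

INTERFACE

Orientations are given as [roll, pitch, yaw] about the fixed x, y, z axes, in that order (R = Rz(yaw) Ry(pitch) Rx(roll)).
In Python, from plant import r gives the robot as it stands. The module is installed in compiled form; this text tells all that it offers.
- The arm moves only by the tool jog_arm, never from a script. Its arguments are lists of equal length, an entry for each row: "travel": the shift along the tool's x, y, z each as a share of 50 cm, from -1 to 1, a list of three; "dr": the turn, a rotation vector about the tool's x, y, z each as a share of 360 degrees, from -1 to 1, a list of three; "claw": the opening, from 0 (shut) to 1 (fully open). A call has exactly 10 rows; each row is the pose to reach, as a shift and turn from the pose commanded when the call began, along the tool's axes at that moment, turning the shorter way round; what a row does not reach only later rows make up. A row lasts 1/8 s, in which the tool goes at most 62.5 mm and 10.7 degrees, less where a joint would pass 70% of its speed; a pose out of reach is approached as far as the arm can. A call with a number of a shift or a turn outside -1 to 1 is refused whole. A call with a gripper value outside its range is refused whole. The fingers move at their own pace and stop on an object; "newtons" is the grip in N (left out, the last holds). Time passes only in rows, so rows that repeat a pose let the fingers close, or fill a call up. It gives the time, the measured TCP pose, the force, the opening and the grip force at its end, in the units of the state.
- r.get_state(): the state, without advancing time (a new reading comes with each control period).
- r.capture(name): name is "scene" or "top"; returns a dict with "pixels" (480x640x3 uint8, red, green, blue), "range_z" (480x640 float32, m along the optical axis (not along the pixel's ray), 0 where there is no reading), "fx", "fy", "cx", "cy" (pixels), "position" and "attitude" of the camera in the world. Camera axes: x right, y up, looking along -z (the intrinsics and any distortion apply to the point x, -y, -z); pixel columns grow to the right and rows downward; lengths in m; the calibration is good to about 2 mm. A picture is of the moment at which its call begins.
- r.close_job(): hands the job in; it is judged then, once.
Trained networks look in the newest picture that a camera, given by its name, has taken for a name from the list of things; names that differ only in an ending like _2 or _b are one class to them, and where a whole thing is asked for, a point or a joint stands for the part that bears it (a point fixed in the world has none). Each returns a list of dicts, best first, with "conf" (0 to 1); they miss things now and then, are a little off and sometimes report something else, mostly with a low value. They report only what shows in the picture. A call takes as long as a camera call. They do not tell look-alikes from the thing itself.
- r.boxes_of(name, camera): "extent" ([left, top, right, bottom] in pixels, round what is visible of it).
- r.regions_of(name, camera): "pixels" (480x640 bool, what is visible of it) and "extent" ([left, top, right, bottom] in pixels, round what is visible of it).
- r.tip_of(name, camera): "at" ([column, row] in pixels: a listed point, or the origin of a listed thing).
The state is a dict: "time_s": time; "joints": joint angles; "qd": joint speeds; "joint_torque": joint torques, N m; "tcp_pos": TCP position; "eef_rot": TCP orientation; "contact_force": force on the tool from outside, world axes, zero at the start; "moment": the same for the moment, N m; "gripper_width": finger opening in m; "gripper_force": force on a finger pad.
Only numpy, scipy, OpenCV 4.12 (cv2) and the standard library are available. Lean on these libraries where they do the work, as an engineer would, in place of code of your own. Each camera call takes 0.05 s, during which the arm holds its last target. There are 200 camera calls.

## Working session

There is one attempt and no reset: what is moved stays moved. The work goes in short steps, Python scripts to look and compute and a tool call to move; the robot and the scene stay as the last step left them, time stands still between calls to the robot, and variables do not carry over. Pictures are saved under pics/ and viewed, at most 14 in all, crops included, and the job is handed in when it is done.

Besides the shell and the picture viewer there is one more tool, called after "Request:" by a JSON object that holds its "method" and its "body", one argument or row to a line. jog_arm: Moves the arm, as the interface text tells. Its arguments: {"type":"object","properties":{"travel":{"type":"array"},"dr":{"type":"array"},"claw":{"type":"array"},"newtons":{"type":"number"}},"required":["travel","dr","claw"]}

```bash
mkdir -p pics; cat > h.py <<'E'
import numpy as np, cv2
from plant import r
from scipy.spatial.transform import Rotation as R
def cap(n):
    c=r.capture(n); return c
def save(c,f): cv2.imwrite('pics/'+f,cv2.cvtColor(c['pixels'],cv2.COLOR_RGB2BGR))
def rot(a):
    a=np.array(a,float)
    if a.shape==(3,3): return a
    return (R.from_quat(a) if a.size==4 else R.from_euler('xyz',a,degrees=True)).as_matrix()
def cloud(c):
    v,u=np.mgrid[0:480,0:640]; z=c['range_z']
    P=np.stack([(u-c['cx'])/c['fx']*z,-(v-c['cy'])/c['fy']*z,-z],-1)
    return P@rot(c['attitude']).T+np.array(c['position'])
E
python3 - <<'E'
from h import *
for n in('top','scene'):
    c=cap(n); save(c,n+'0.png'); print({k:v for k,v in c.items() if k not in('pixels','range_z')})
    P=cloud(c); print(np.nanmedian(P[c['range_z']>0][:,2]))
    for t in('blue_big','blue_small','red_big','red_small','blue_stand','red_stand','yellow_roll','core','carton'):
        for d in r.regions_of(t,n)[:4]:
            m=d['pixels']&(c['range_z']>0); 
            if m.sum()<5: continue
            Q=P[m]; zt=np.percentile(Q[:,2],90); T=Q[Q[:,2]>zt-.008]
            print(n,t,round(d['conf'],2),[int(x) for x in d['extent']],'top',zt.round(3),'mid',((T.min(0)+T.max(0))/2).round(3)[:2],'span',np.ptp(T,axis=0).round(3)[:2],'rgb',c['pixels'][m].mean(0).astype(int))
print(r.get_state())
E
```

```text
{'fx': 442.18592606879764, 'fy': 442.18592606879764, 'cx': 312.18232467871815, 'cy': 239.2356872325287, 'position': array([ 0.39273892, -0.01322758,  0.92980817]), 'attitude': array([  5.95652121,   0.65406934, -89.11433169])}
0.0008195904787633435
top blue_big 0.77 [165, 261, 199, 290] top 0.032 mid [0.407 0.262] span [0.057 0.059] rgb [ 80  83 160]
top blue_small 0.92 [497, 212, 521, 237] top 0.02 mid [ 0.519 -0.41 ] span [0.046 0.048] rgb [106  99 147]
top red_big 0.97 [348, 229, 380, 255] top 0.032 mid [ 0.484 -0.109] span [0.06  0.057] rgb [172  63  54]
top red_small 0.72 [393, 151, 417, 177] top 0.021 mid [ 0.651 -0.192] span [0.047 0.048] rgb [191  94  76]
top blue_stand 0.68 [424, 321, 462, 359] top 0.017 mid [ 0.29  -0.271] span [0.077 0.077] rgb [ 23 175 169]
top blue_stand 0.6 [405, 197, 441, 234] top 0.019 mid [ 0.543 -0.234] span [0.076 0.075] rgb [230 228 222]
top blue_stand 0.58 [407, 257, 444, 294] top 0.015 mid [ 0.415 -0.241] span [0.076 0.077] rgb [ 53  75 196]
top red_stand 0.94 [190, 147, 228, 184] top 0.023 mid [0.639 0.21 ] span [0.026 0.044] rgb [208  46  50]

[... 2045 characters left out ...]
175 134  85]
{'time_s': 1.0, 'joints': array([-5.51127882e+01,  2.05458914e+01,  6.83265607e-01, -1.97322339e-04,
       -7.01335784e+01, -1.65052395e+01]), 'qd': array([ 0.05348704,  0.01048981,  0.05314326,  0.03985666,  0.05362078,
       -0.05879344]), 'joint_torque': array([-4.46528020e-04, -5.82389224e+01,  2.93298107e+01,  7.00240016e+00,
        1.24158469e-02, -2.49962977e-05]), 'tcp_pos': array([ 0.212835  , -0.64057133,  0.22657586]), 'eef_rot': array([-1.79996413e+02,  1.25633749e-03, -1.61618095e+02]), 'contact_force': array([ 0.31174939, -1.07128374, -0.85546837]), 'moment': array([0.03747938, 0.03829128, 0.03920394]), 'gripper_force': 0.0, 'gripper_width': 0.08713820476130132}
```

View pics/top0.png

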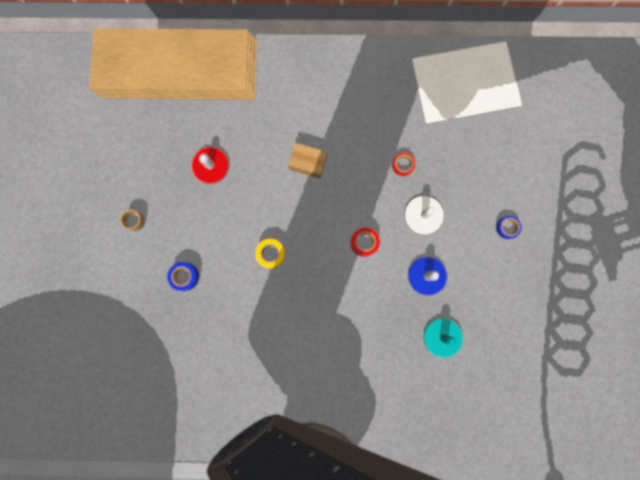

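View pics/scene0.png

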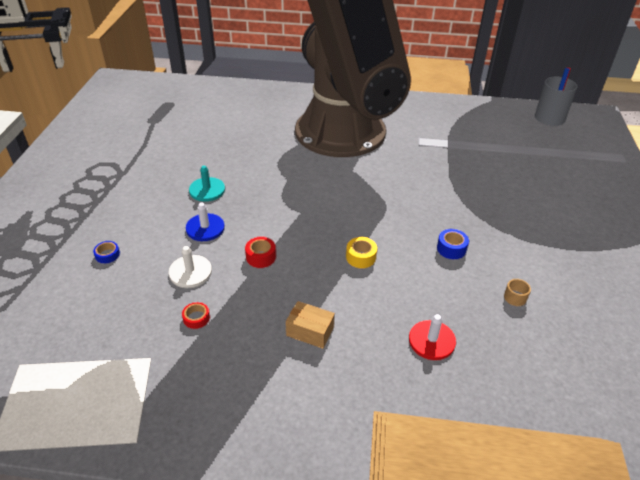

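```bash
python3 - <<'E'
from h import *
b={'top':{'blue':(425,275),'red':(209,165)},'scene':{'blue':(206,219),'red':(432,336)}}
for n in b:
    c=cap(n);P=cloud(c)
    for k,(u,v) in b[n].items():
        s=np.s_[v-30:v+30,u-32:u+32]; Q=P[s].reshape(-1,3); z=Q[:,2]; ok=c['range_z'][s].ravel()>0
        B=Q[ok&(z>.006)&(z<.016)]; (cx,cy),rad=cv2.minEnclosingCircle((B[:,:2]*1000).astype(np.float32))
        S=Q[ok&(z>.025)&(z<.075)]
        print(n,k,'base',cx,cy,rad,'med',np.median(B[:,:2],0),'spindle',len(S),S.mean(0),S.min(0),S.max(0))
E
```

```text
top blue base 433.2571105957031 -241.9869384765625 59.72526550292969 med [ 0.41517346 -0.23896558] spindle 100 [ 0.41519376 -0.23817238  0.05536553] [ 0.40676851 -0.24911866  0.02503403] [ 0.4242028  -0.23257053  0.07073559]
top red base 665.6027221679688 215.71726989746094 60.6895866394043 med [0.64102621 0.2163651 ] spindle 104 [0.64209998 0.21710178 0.05363888] [0.63636747 0.21079028 0.0250769 ] [0.65147703 0.22811418 0.06832454]
scene blue base 375.09124755859375 -261.2782897949219 88.24555206298828 med [ 0.41064986 -0.24573602] spindle 177 [ 0.43386607 -0.23724224  0.04979556] [ 0.40948826 -0.24735407  0.02510547] [ 0.54770983 -0.22702827  0.06867067]
scene red base 646.0914306640625 222.4444122314453 40.955535888671875 med [0.65240024 0.21854921] spindle 216 [0.65019997 0.22087756 0.04915957] [0.63892064 0.21289298 0.02532534] [0.65623493 0.23039538 0.0693271 ]
```

The pictures show the true blue stand at top-view (427,275), between the white (424,214) and turquoise (443,337) look-alikes. The red stand is at (209,165) and the rolls sit where the networks said. I'll set out for the red big roll.

```bash
cat >> h.py <<'E'
def go(x,y,z,yaw=180):
    s=r.get_state(); A=rot(s['eef_rot']); d=A.T@(np.array([x,y,z])-s['tcp_pos'])/.5
    w=R.from_matrix(A.T@rot([180,0,yaw])).as_rotvec(degrees=True)/360
    print('travel',d.round(4),'dr',w.round(4),'F',s['contact_force'].round(1),'t',s['time_s'])
E
python3 - <<'E'
from h import *
go(.484,-.109,.12)
c=cap('top');P=cloud(c); print('beam height',np.percentile(P[35:95,95:250,2],[50,99]), P[90,200])
E
```

```text
travel [-0.8499  0.8379  0.2131] dr [0.     0.     0.0511] F [ 0.2  0.4 -0.9] t 1.1
beam height [0.01801028 0.0221021 ] [0.80790192 0.24561315 0.01745036]
```

Request:
{"method": "jog_arm", "body": {
  "travel": [
    [-0.85, 0.838, 0.213],
    [-0.85, 0.838, 0.213],
    [-0.85, 0.838, 0.213],
    [-0.85, 0.838, 0.213],
    [-0.85, 0.838, 0.213],
    [-0.85, 0.838, 0.213],
    [-0.85, 0.838, 0.213],
    [-0.85, 0.838, 0.213],
    [-0.85, 0.838, 0.213],
    [-0.85, 0.838, 0.213]
  ],
  "dr": [
    [0, 0, 0.051],
    [0, 0, 0.051],
    [0, 0, 0.051],
    [0, 0, 0.051],
    [0, 0, 0.051],
    [0, 0, 0.051],
    [0, 0, 0.051],
    [0, 0, 0.051],
    [0, 0, 0.051],
    [0, 0, 0.051]
  ],
  "claw": [1, 1, 1, 1, 1, 1, 1, 1, 1, 1],
  "newtons": 20
}}

```text
time_s: 2.4
tcp_pos: [0.485, -0.1065, 0.12]
eef_rot: [180.0, 0.0, -179.9]
contact_force: [0.3, -0.3, 0.2]
gripper_width: 0.0875
gripper_force: 0.0
```

Request:
{"method": "jog_arm", "body": {
  "travel": [
    [0.002, -0.005, 0.1],
    [0.002, -0.005, 0.18],
    [0.002, -0.005, 0.228],
    [0.002, -0.005, 0.228],
    [0.002, -0.005, 0.228],
    [0.002, -0.005, 0.228],
    [0.002, -0.005, 0.228],
    [0.002, -0.005, 0.228],
    [0.002, -0.005, 0.228],
    [0.002, -0.005, 0.228]
  ],
  "dr": [
    [0, 0, 0],
    [0, 0, 0],
    [0, 0, 0],
    [0, 0, 0],
    [0, 0, 0],
    [0, 0, 0],
    [0, 0, 0],
    [0, 0, 0],
    [0, 0, 0],
    [0, 0, 0]
  ],
  "claw": [1, 1, 1, 1, 0.5, 0.5, 0.5, 0.5, 0.5, 0.5],
  "newtons": 20
}}

```text
time_s: 3.65
tcp_pos: [0.4836, -0.1113, 0.0069]
eef_rot: [180.0, 0.1, -180.0]
contact_force: [-0.8, 1.2, 7.5]
gripper_width: 0.0604
gripper_force: 20.0
```

Request:
{"method": "jog_arm", "body": {
  "travel": [
    [0, 0, -0.1],
    [0, 0, -0.228],
    [-0.08, 0.16, -0.228],
    [-0.16, 0.33, -0.228],
    [-0.326, 0.665, -0.228],
    [-0.326, 0.665, -0.228],
    [-0.326, 0.665, -0.228],
    [-0.326, 0.665, -0.228],
    [-0.326, 0.665, -0.228],
    [-0.326, 0.665, -0.228]
  ],
  "dr": [
    [0, 0, 0],
    [0, 0, 0],
    [0, 0, 0],
    [0, 0, 0],
    [0, 0, 0],
    [0, 0, 0],
    [0, 0, 0],
    [0, 0, 0],
    [0, 0, 0],
    [0, 0, 0]
  ],
  "claw": [0.5, 0.5, 0.5, 0.5, 0.5, 0.5, 0.5, 0.5, 0.5, 0.5]
}}

```text
time_s: 4.9
tcp_pos: [0.6452, 0.221, 0.1193]
eef_rot: [-180.0, -0.1, -180.0]
contact_force: [0.9, -0.9, -0.9]
gripper_width: 0.0601
gripper_force: 20.0
```

```bash
python3 - <<'E'
from h import *
c=cap('scene'); cv2.imwrite('pics/s1.png',cv2.resize(cv2.cvtColor(c['pixels'],4)[200:400,340:560],None,fx=3,fy=3)); P=cloud(c)
print(r.get_state()['tcp_pos'],r.get_state()['gripper_width'])
for n in('scene','top'):
  c=cap(n);P=cloud(c);m=(c['pixels'][...,0]>120)&(c['pixels'][...,1]<95)&(c['pixels'][...,2]<95)&(P[...,2]>.09)&(P[...,2]<.2)&(c['range_z']>0)
  Q=P[m]; print(n,m.sum(),Q.min(0) if m.sum() else 0,Q.max(0) if m.sum() else 0)
E
```

```text
[0.64519715 0.22043476 0.11965507] 0.06022381298842243
scene 894 [-0.04168918  0.06795154  0.11047845] [0.67809724 0.24948396 0.14619811]
top 175 [0.60599902 0.15471044 0.11523923] [0.64489953 0.24960025 0.19979877]
```

View pics/s1.png

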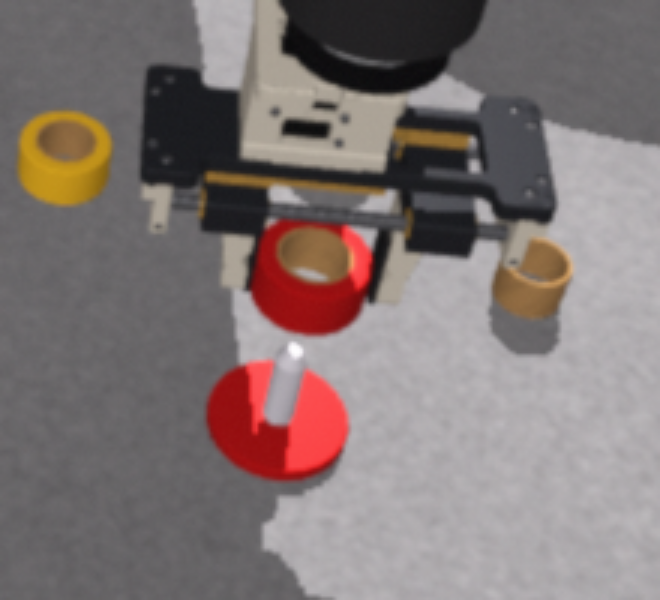

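The picture shows the roll level in the fingers at crop (312,275), above the spindle at (285,380), and the depth data agree that it is centred. Lowering it now.

Request:
{"method": "jog_arm", "body": {
  "travel": [
    [0, 0, 0.06],
    [0, 0, 0.11],
    [0, 0, 0.16],
    [0, 0, 0.204],
    [0, 0, 0.204],
    [0, 0, 0.204],
    [0, 0, 0.204],
    [0, 0, 0.204],
    [0, 0, 0.204],
    [0, 0, 0.204]
  ],
  "dr": [
    [0, 0, 0],
    [0, 0, 0],
    [0, 0, 0],
    [0, 0, 0],
    [0, 0, 0],
    [0, 0, 0],
    [0, 0, 0],
    [0, 0, 0],
    [0, 0, 0],
    [0, 0, 0]
  ],
  "claw": [0.5, 0.5, 0.5, 0.5, 0.5, 0.5, 1, 1, 1, 1]
}}

```text
time_s: 6.3
tcp_pos: [0.646, 0.2212, 0.0182]
eef_rot: [180.0, 0.0, -180.0]
contact_force: [-0.4, -0.6, 0.2]
gripper_width: 0.0871
gripper_force: 0.0
```

Request:
{"method": "jog_arm", "body": {
  "travel": [
    [0, 0, -0.1],
    [0, 0, -0.21],
    [0.1, 0.02, -0.21],
    [0.478, 0.085, -0.21],
    [0.478, 0.085, -0.21],
    [0.478, 0.085, -0.21],
    [0.478, 0.085, -0.21],
    [0.478, 0.085, -0.21],
    [0.478, 0.085, -0.21],
    [0.478, 0.085, -0.21]
  ],
  "dr": [
    [0, 0, 0],
    [0, 0, 0],
    [0, 0, 0],
    [0, 0, 0],
    [0, 0, 0],
    [0, 0, 0],
    [0, 0, 0],
    [0, 0, 0],
    [0, 0, 0],
    [0, 0, 0]
  ],
  "claw": [1, 1, 1, 1, 1, 1, 1, 1, 1, 1]
}}

```text
time_s: 7.55
tcp_pos: [0.4077, 0.2633, 0.1227]
eef_rot: [-180.0, -0.0, 179.9]
contact_force: [0.2, -0.9, 0.4]
gripper_width: 0.0876
gripper_force: 0.0
```

```bash
python3 - <<'E'
from h import *
c=cap('scene'); cv2.imwrite('pics/s2.png',cv2.resize(cv2.cvtColor(c['pixels'],4)[200:400,340:560],None,fx=3,fy=3))
go(.407,.2635,.006)
E
```

```text
travel [0.0011 0.0007 0.2333] dr [-0.0001 -0.0001 -0.0002] F [ 0.1 -0.  -0.3] t 7.6
```

View pics/s2.png

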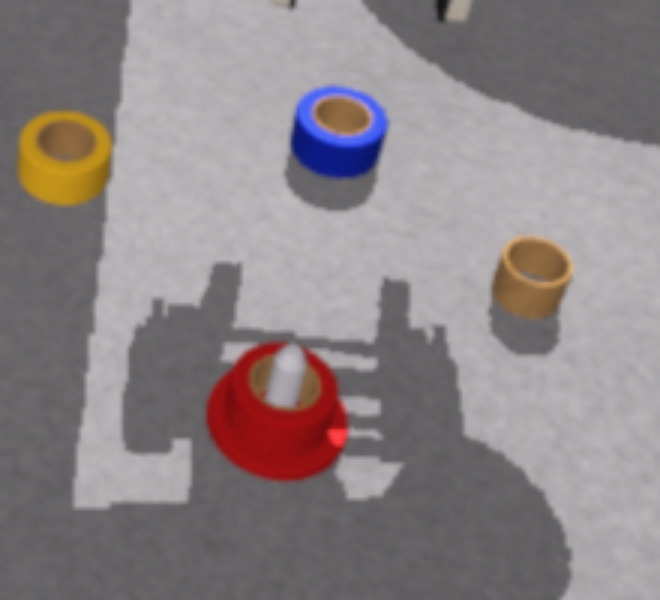

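The red big roll is threaded flat on the red base, with the spindle centred at crop (285,380). Next is the blue big roll.

Request:
{"method": "jog_arm", "body": {
  "travel": [
    [0, 0, 0.1],
    [0, 0, 0.18],
    [0, 0, 0.234],
    [0, 0, 0.234],
    [0, 0, 0.234],
    [0, 0, 0.234],
    [0, 0, 0.234],
    [0, 0, 0.234],
    [0, 0, 0.234],
    [0, 0, 0.234]
  ],
  "dr": [
    [0, 0, 0],
    [0, 0, 0],
    [0, 0, 0],
    [0, 0, 0],
    [0, 0, 0],
    [0, 0, 0],
    [0, 0, 0],
    [0, 0, 0],
    [0, 0, 0],
    [0, 0, 0]
  ],
  "claw": [1, 1, 1, 1, 0.5, 0.5, 0.5, 0.5, 0.5, 0.5]
}}

```text
time_s: 8.85
tcp_pos: [0.4073, 0.2642, 0.007]
eef_rot: [179.9, 0.1, -180.0]
contact_force: [-0.8, -0.8, 7.7]
gripper_width: 0.0604
gripper_force: 20.0
```

Request:
{"method": "jog_arm", "body": {
  "travel": [
    [0, 0, -0.1],
    [0, 0, -0.228],
    [-0.07, -0.1, -0.228],
    [-0.13, -0.2, -0.228],
    [-0.17, -0.31, -0.228],
    [-0.17, -0.43, -0.228],
    [-0.17, -0.55, -0.228],
    [-0.14, -0.67, -0.228],
    [-0.08, -0.8, -0.228],
    [-0.022, -0.91, -0.228]
  ],
  "dr": [
    [0, 0, 0],
    [0, 0, 0],
    [0, 0, 0],
    [0, 0, 0],
    [0, 0, 0],
    [0, 0, 0],
    [0, 0, 0],
    [0, 0, 0],
    [0, 0, 0],
    [0, 0, 0]
  ],
  "claw": [0.5, 0.5, 0.5, 0.5, 0.5, 0.5, 0.5, 0.5, 0.5, 0.5]
}}

```text
time_s: 10.1
tcp_pos: [0.4209, -0.1853, 0.1202]
eef_rot: [180.0, 0.0, -180.0]
contact_force: [0.8, -1.5, -0.3]
gripper_width: 0.0601
gripper_force: 20.0
```

```bash
python3 - <<'E'
from h import *
c=cap('scene');c=cap('scene');c=cap('scene')
go(.418,-.240,.12)
E
```

```text
travel [ 3.600e-03 -1.084e-01  1.000e-04] dr [ 0.     -0.0001 -0.0007] F [ 0.2  0.9 -0.2] t 10.25
```

Request:
{"method": "jog_arm", "body": {
  "travel": [
    [0.003, -0.108, 0],
    [0.003, -0.108, 0],
    [0.003, -0.108, 0],
    [0.003, -0.108, 0],
    [0.003, -0.108, 0],
    [0.003, -0.108, 0],
    [0.003, -0.108, 0],
    [0.003, -0.108, 0],
    [0.003, -0.108, 0],
    [0.003, -0.108, 0]
  ],
  "dr": [
    [0, 0, 0],
    [0, 0, 0],
    [0, 0, 0],
    [0, 0, 0],
    [0, 0, 0],
    [0, 0, 0],
    [0, 0, 0],
    [0, 0, 0],
    [0, 0, 0],
    [0, 0, 0]
  ],
  "claw": [0.5, 0.5, 0.5, 0.5, 0.5, 0.5, 0.5, 0.5, 0.5, 0.5]
}}

```text
time_s: 11.5
tcp_pos: [0.4206, -0.2377, 0.12]
eef_rot: [180.0, -0.0, -180.0]
contact_force: [0.2, 0.0, -0.8]
gripper_width: 0.0599
gripper_force: 20.0
```

```bash
python3 - <<'E'
from h import *
c=cap('scene');P=cloud(c); cv2.imwrite('pics/s3.png',cv2.resize(cv2.cvtColor(c['pixels'],4)[100:300,100:320],None,fx=3,fy=3))
p=c['pixels'].astype(int); m=(p[...,2]>p[...,0]+50)&(p[...,2]>p[...,1]+50)&(P[...,2]>.1)&(P[...,2]<.17)&(c['range_z']>0)
Q=P[m]; print(m.sum(),np.percentile(Q,[1,99],axis=0)); go(.418,-.240,.0175)
E
```

```text
639 [[-0.14142898 -0.26789792  0.1055059 ]
 [ 0.45187066  0.55083489  0.14495948]]
travel [ 0.0051 -0.0046  0.2051] dr [-0. -0.  0.] F [-0.1  1.2 -1. ] t 11.55
```

View pics/s3.png

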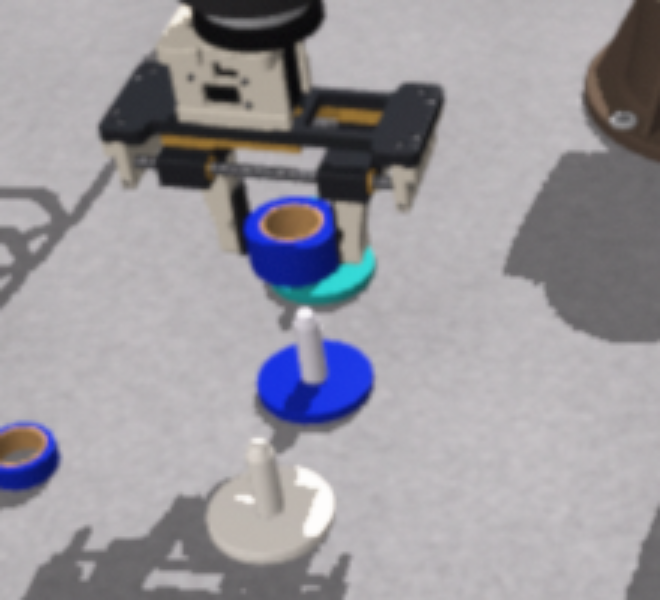

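The blue roll is level at crop (293,240), above the blue stand's spindle at (312,345), and clear of the white and turquoise stands. Lowering it now.

Request:
{"method": "jog_arm", "body": {
  "travel": [
    [0.003, -0.003, 0.06],
    [0.003, -0.003, 0.11],
    [0.003, -0.003, 0.16],
    [0.003, -0.003, 0.205],
    [0.003, -0.003, 0.205],
    [0.003, -0.003, 0.205],
    [0.003, -0.003, 0.205],
    [0.003, -0.003, 0.205],
    [0.003, -0.003, 0.205],
    [0.003, -0.003, 0.205]
  ],
  "dr": [
    [0, 0, 0],
    [0, 0, 0],
    [0, 0, 0],
    [0, 0, 0],
    [0, 0, 0],
    [0, 0, 0],
    [0, 0, 0],
    [0, 0, 0],
    [0, 0, 0],
    [0, 0, 0]
  ],
  "claw": [0.5, 0.5, 0.5, 0.5, 0.5, 0.5, 1, 1, 1, 1]
}}

```text
time_s: 12.8
tcp_pos: [0.4192, -0.2392, 0.0178]
eef_rot: [-180.0, 0.0, -180.0]
contact_force: [0.4, 0.3, -0.7]
gripper_width: 0.0868
gripper_force: 0.0
```

Request:
{"method": "jog_arm", "body": {
  "travel": [
    [0, 0, -0.1],
    [0, 0, -0.21],
    [0, 0, -0.21],
    [-0.204, -0.338, -0.21],
    [-0.204, -0.338, -0.21],
    [-0.204, -0.338, -0.21],
    [-0.204, -0.338, -0.21],
    [-0.204, -0.338, -0.21],
    [-0.204, -0.338, -0.21],
    [-0.204, -0.338, -0.21]
  ],
  "dr": [
    [0, 0, 0],
    [0, 0, 0],
    [0, 0, 0],
    [0, 0, 0],
    [0, 0, 0],
    [0, 0, 0],
    [0, 0, 0],
    [0, 0, 0],
    [0, 0, 0],
    [0, 0, 0]
  ],
  "claw": [1, 1, 1, 1, 1, 1, 1, 1, 1, 1]
}}

```text
time_s: 14.05
tcp_pos: [0.5209, -0.407, 0.1232]
eef_rot: [-180.0, 0.0, -179.9]
contact_force: [-0.2, 0.6, -0.1]
gripper_width: 0.0876
gripper_force: 0.0
```

```bash
python3 - <<'E'
from h import *
c=cap('scene'); cv2.imwrite('pics/s4.png',cv2.resize(cv2.cvtColor(c['pixels'],4)[140:340,50:270],None,fx=3,fy=3))
go(.521,-.4085,.003)
E
```

```text
travel [ 0.0004 -0.0025  0.2407] dr [-0.      0.0001  0.0002] F [ 0.5 -0.2  0.4] t 14.1
```

View pics/s4.png

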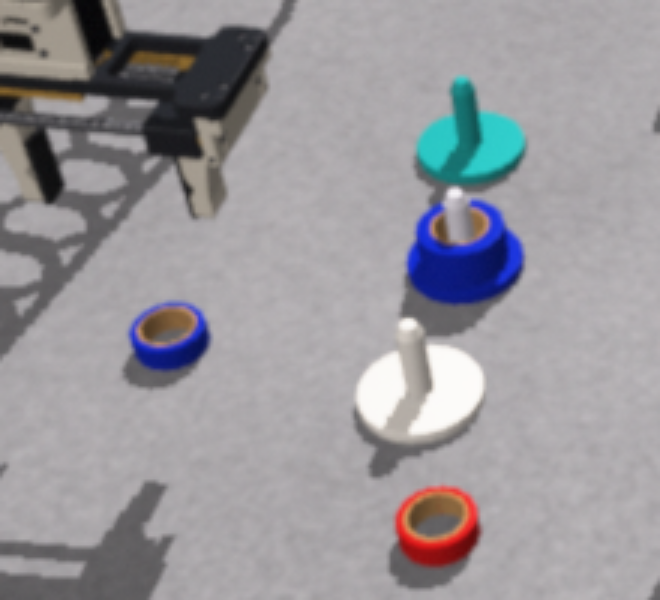

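The blue big roll sits flat on the blue base at crop (460,250). Now the blue small roll.

Request:
{"method": "jog_arm", "body": {
  "travel": [
    [0, -0.002, 0.1],
    [0, -0.002, 0.18],
    [0, -0.002, 0.24],
    [0, -0.002, 0.24],
    [0, -0.002, 0.24],
    [0, -0.002, 0.24],
    [0, -0.002, 0.24],
    [0, -0.002, 0.24],
    [0, -0.002, 0.24],
    [0, -0.002, 0.24]
  ],
  "dr": [
    [0, 0, 0],
    [0, 0, 0],
    [0, 0, 0],
    [0, 0, 0],
    [0, 0, 0],
    [0, 0, 0],
    [0, 0, 0],
    [0, 0, 0],
    [0, 0, 0],
    [0, 0, 0]
  ],
  "claw": [1, 1, 1, 1, 0.35, 0.35, 0.35, 0.35, 0.35, 0.35],
  "newtons": 12
}}

```text
time_s: 15.35
tcp_pos: [0.5212, -0.4091, 0.0027]
eef_rot: [-180.0, 0.0, -180.0]
contact_force: [-0.9, 1.0, 1.8]
gripper_width: 0.048
gripper_force: 12.0
```

Request:
{"method": "jog_arm", "body": {
  "travel": [
    [0, 0, -0.1],
    [0, 0, -0.244],
    [0, 0, -0.244],
    [0.204, 0.338, -0.244],
    [0.204, 0.338, -0.244],
    [0.204, 0.338, -0.244],
    [0.204, 0.338, -0.244],
    [0.204, 0.338, -0.244],
    [0.204, 0.338, -0.244],
    [0.204, 0.338, -0.244]
  ],
  "dr": [
    [0, 0, 0],
    [0, 0, 0],
    [0, 0, 0],
    [0, 0, 0],
    [0, 0, 0],
    [0, 0, 0],
    [0, 0, 0],
    [0, 0, 0],
    [0, 0, 0],
    [0, 0, 0]
  ],
  "claw": [0.35, 0.35, 0.35, 0.35, 0.35, 0.35, 0.35, 0.35, 0.35, 0.35]
}}

```text
time_s: 16.6
tcp_pos: [0.4196, -0.2409, 0.1242]
eef_rot: [180.0, -0.0, 180.0]
contact_force: [0.8, -0.2, -1.1]
gripper_width: 0.048
gripper_force: 12.0
```

```bash
python3 - <<'E'
from h import *
c=cap('scene');P=cloud(c); cv2.imwrite('pics/s5.png',cv2.resize(cv2.cvtColor(c['pixels'],4)[100:300,100:320],None,fx=3,fy=3))
p=c['pixels'].astype(int); b=(p[...,2]>p[...,0]+50)&(p[...,2]>p[...,1]+50)&(c['range_z']>0)&(abs(P[...,0]-.42)<.05)&(abs(P[...,1]+.24)<.05)
m=b&(P[...,2]>.1)&(P[...,2]<.17); Q=P[m]; print(m.sum(),np.percentile(Q,[1,99],axis=0))
m=b&(P[...,2]>.02)&(P[...,2]<.045); Q=P[m]; print('big',m.sum(),np.percentile(Q,[1,99],axis=0))
g=(abs(P[...,0]-.42)<.02)&(abs(P[...,1]+.24)<.02)&(P[...,2]>.048)&(P[...,2]<.075);print('sp',P[g].min(0),P[g].max(0))
go(.419,-.240,.0455)
E
```

```text
238 [[ 0.39789088 -0.26510204  0.12194583]
 [ 0.44364443 -0.21902468  0.14120741]]
big 415 [[ 0.39399378 -0.26615274  0.02028548]
 [ 0.45096106 -0.20889918  0.04266731]]
sp [ 0.4110629  -0.24745949  0.04808959] [ 0.42813351 -0.23076857  0.06686832]
travel [0.0006 0.0017 0.1572] dr [ 0.     -0.0001 -0.0001] F [-0.7 -0.6  0.2] t 16.65
```

View pics/s5.png

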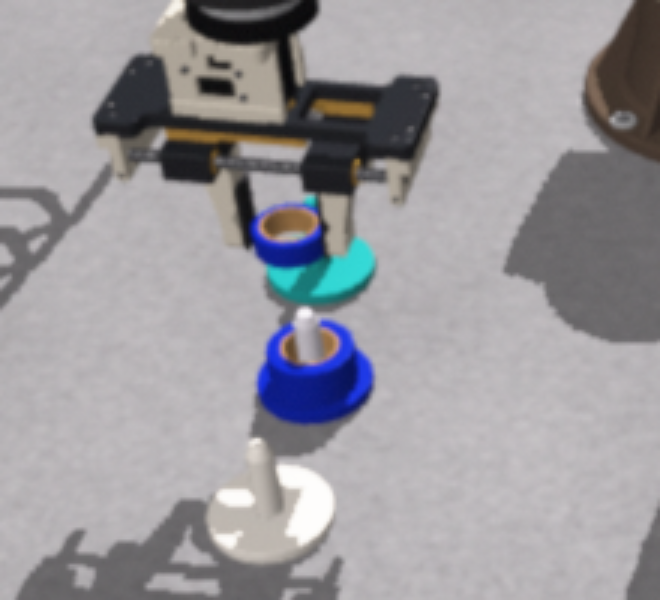

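The small roll is level above the stand, about 2 mm off in y. I'll correct that and lower it.

Request:
{"method": "jog_arm", "body": {
  "travel": [
    [0.001, 0.005, 0.04],
    [0.001, 0.005, 0.08],
    [0.001, 0.005, 0.12],
    [0.001, 0.005, 0.161],
    [0.001, 0.005, 0.161],
    [0.001, 0.005, 0.161],
    [0.001, 0.005, 0.161],
    [0.001, 0.005, 0.161],
    [0.001, 0.005, 0.161],
    [0.001, 0.005, 0.161]
  ],
  "dr": [
    [0, 0, 0],
    [0, 0, 0],
    [0, 0, 0],
    [0, 0, 0],
    [0, 0, 0],
    [0, 0, 0],
    [0, 0, 0],
    [0, 0, 0],
    [0, 0, 0],
    [0, 0, 0]
  ],
  "claw": [0.35, 0.35, 0.35, 0.35, 0.35, 0.35, 1, 1, 1, 1]
}}

```text
time_s: 17.9
tcp_pos: [0.4187, -0.2376, 0.0442]
eef_rot: [-180.0, 0.0, -180.0]
contact_force: [-0.6, 0.0, -0.1]
gripper_width: 0.0823
gripper_force: 0.0
```

Request:
{"method": "jog_arm", "body": {
  "travel": [
    [0, 0, -0.08],
    [0, 0, -0.16],
    [0, 0, -0.16],
    [-0.466, 0.093, -0.16],
    [-0.466, 0.093, -0.16],
    [-0.466, 0.093, -0.16],
    [-0.466, 0.093, -0.16],
    [-0.466, 0.093, -0.16],
    [-0.466, 0.093, -0.16],
    [-0.466, 0.093, -0.16]
  ],
  "dr": [
    [0, 0, 0],
    [0, 0, 0],
    [0, 0, 0],
    [0, 0, 0],
    [0, 0, 0],
    [0, 0, 0],
    [0, 0, 0],
    [0, 0, 0],
    [0, 0, 0],
    [0, 0, 0]
  ],
  "claw": [1, 1, 1, 1, 1, 1, 1, 1, 1, 1]
}}

```text
time_s: 19.15
tcp_pos: [0.6505, -0.1914, 0.1239]
eef_rot: [180.0, -0.0, 180.0]
contact_force: [-0.3, -0.3, 1.1]
gripper_width: 0.0876
gripper_force: 0.0
```

```bash
python3 - <<'E'
from h import *
go(.6515,-.1915,.003)
E
```

```text
travel [-0.0022 -0.0003  0.2419] dr [ 0.     -0.0001 -0.    ] F [-0.3 -0.3  1.1] t 19.15
```

Request:
{"method": "jog_arm", "body": {
  "travel": [
    [-0.001, 0, 0.1],
    [-0.001, 0, 0.18],
    [-0.001, 0, 0.241],
    [-0.001, 0, 0.241],
    [-0.001, 0, 0.241],
    [-0.001, 0, 0.241],
    [-0.001, 0, 0.241],
    [-0.001, 0, 0.241],
    [-0.001, 0, 0.241],
    [-0.001, 0, 0.241]
  ],
  "dr": [
    [0, 0, 0],
    [0, 0, 0],
    [0, 0, 0],
    [0, 0, 0],
    [0, 0, 0],
    [0, 0, 0],
    [0, 0, 0],
    [0, 0, 0],
    [0, 0, 0],
    [0, 0, 0]
  ],
  "claw": [1, 1, 1, 1, 0.35, 0.35, 0.35, 0.35, 0.35, 0.35],
  "newtons": 12
}}

```text
time_s: 20.4
tcp_pos: [0.6521, -0.1911, 0.0037]
eef_rot: [-180.0, 0.0, -180.0]
contact_force: [-1.6, 0.9, 2.5]
gripper_width: 0.0468
gripper_force: 12.0
```

Request:
{"method": "jog_arm", "body": {
  "travel": [
    [0, 0, -0.1],
    [0, 0, -0.244],
    [0, 0, -0.244],
    [0.012, 0.2, -0.244],
    [0.012, 0.4, -0.244],
    [0.012, 0.825, -0.244],
    [0.012, 0.825, -0.244],
    [0.012, 0.825, -0.244],
    [0.012, 0.825, -0.244],
    [0.012, 0.825, -0.244]
  ],
  "dr": [
    [0, 0, 0],
    [0, 0, 0],
    [0, 0, 0],
    [0, 0, 0],
    [0, 0, 0],
    [0, 0, 0],
    [0, 0, 0],
    [0, 0, 0],
    [0, 0, 0],
    [0, 0, 0]
  ],
  "claw": [0.35, 0.35, 0.35, 0.35, 0.35, 0.35, 0.35, 0.35, 0.35, 0.35]
}}

```text
time_s: 21.65
tcp_pos: [0.6452, 0.2244, 0.1247]
eef_rot: [-180.0, -0.0, -179.9]
contact_force: [0.2, -0.9, -0.4]
gripper_width: 0.0469
gripper_force: 12.0
```

```bash
python3 - <<'E'
from h import *
for i in range(4): c=cap('scene')
P=cloud(c); cv2.imwrite('pics/s6.png',cv2.resize(cv2.cvtColor(c['pixels'],4)[200:400,340:560],None,fx=3,fy=3))
p=c['pixels'].astype(int); b=(p[...,0]>p[...,1]+50)&(p[...,0]>p[...,2]+60)&(c['range_z']>0)&(abs(P[...,0]-.646)<.06)&(abs(P[...,1]-.221)<.06)
m=b&(P[...,2]>.1)&(P[...,2]<.15); Q=P[m]; print(m.sum(),np.percentile(Q,[1,99],axis=0))
g=(abs(P[...,0]-.646)<.015)&(abs(P[...,1]-.221)<.015)&(P[...,2]>.048)&(P[...,2]<.075);print('sp',P[g].min(0),P[g].max(0))
go(.646,.221,.0445)
E
```

```text
435 [[0.62320762 0.20088033 0.12072005]
 [0.66919211 0.24666432 0.14093661]]
sp [0.63883297 0.21304923 0.04800326] [0.65553002 0.2303966  0.06793693]
travel [-0.0017 -0.002   0.16  ] dr [-0.0001 -0.0002  0.0003] F [ 0.1 -0.1  0. ] t 21.85
```

View pics/s6.png

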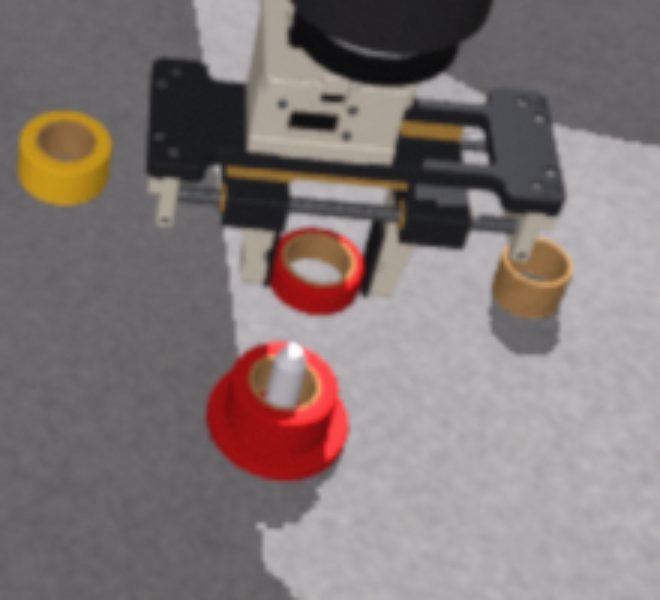

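The red small roll is level at crop (317,270), above the spindle at (287,375). I'll take out about 2 mm in y and lower it.

Request:
{"method": "jog_arm", "body": {
  "travel": [
    [-0.002, -0.004, 0.04],
    [-0.002, -0.004, 0.08],
    [-0.002, -0.004, 0.12],
    [-0.002, -0.004, 0.16],
    [-0.002, -0.004, 0.16],
    [-0.002, -0.004, 0.16],
    [-0.002, -0.004, 0.16],
    [-0.002, -0.004, 0.16],
    [-0.002, -0.004, 0.16],
    [-0.002, -0.004, 0.16]
  ],
  "dr": [
    [0, 0, 0],
    [0, 0, 0],
    [0, 0, 0],
    [0, 0, 0],
    [0, 0, 0],
    [0, 0, 0],
    [0, 0, 0],
    [0, 0, 0],
    [0, 0, 0],
    [0, 0, 0]
  ],
  "claw": [0.35, 0.35, 0.35, 0.35, 0.35, 0.35, 1, 1, 1, 1]
}}

```text
time_s: 23.1
tcp_pos: [0.6469, 0.2195, 0.0457]
eef_rot: [180.0, 0.0, -180.0]
contact_force: [-0.5, -0.4, 0.2]
gripper_width: 0.0814
gripper_force: 0.0
```

Request:
{"method": "jog_arm", "body": {
  "travel": [
    [0, 0, -0.08],
    [0, 0, -0.16],
    [0, 0, -0.24],
    [0, 0, -0.32],
    [0.05, -0.2, -0.34],
    [0.05, -0.3, -0.34],
    [0.05, -0.4, -0.34],
    [0.05, -0.4, -0.34],
    [0.05, -0.4, -0.34],
    [0.05, -0.4, -0.34]
  ],
  "dr": [
    [0, 0, 0],
    [0, 0, 0],
    [0, 0, 0],
    [0, 0, 0],
    [0, 0, 0],
    [0, 0, 0],
    [0, 0, 0],
    [0, 0, 0],
    [0, 0, 0],
    [0, 0, 0]
  ],
  "claw": [1, 1, 1, 1, 1, 1, 1, 1, 1, 1]
}}

```text
time_s: 24.35
tcp_pos: [0.6222, 0.0204, 0.2154]
eef_rot: [180.0, -0.0, -179.9]
contact_force: [-0.0, -0.1, 0.6]
gripper_width: 0.0875
gripper_force: 0.0
```

```bash
python3 - <<'E'
from h import *
c=cap('scene'); save(c,'s7.png'); P=cloud(c)
for n,(x,y) in {'blue':(.42,-.239),'red':(.647,.2215)}.items():
    d=np.hypot(P[...,0]-x,P[...,1]-y); m=(d>.014)&(d<.026)&(P[...,2]>.02)&(c['range_z']>0); Q=P[m]; T=Q[Q[:,2]>.05]
    print(n,len(Q),np.percentile(Q[:,2],[50,90,99]),'top ring mid',(T.min(0)+T.max(0))/2, np.polyfit(T[:,0],T[:,2],1)[0],np.polyfit(T[:,1],T[:,2],1)[0])
E
```

```text
blue 394 [0.05252458 0.05841491 0.06025128] top ring mid [ 0.42059462 -0.23771908  0.0555937 ] -0.016239295420316203 -0.021065132333189403
red 604 [0.05446123 0.05885283 0.06060133] top ring mid [0.64733661 0.2192241  0.05650551] -0.018086350704387428 -0.0043767714724330066
```

View pics/s7.png

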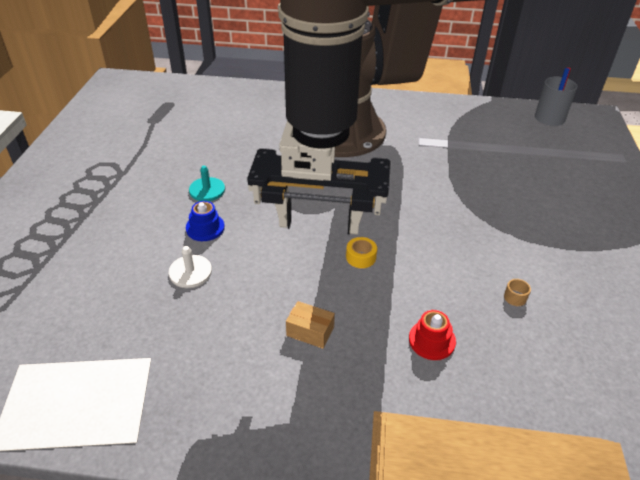

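Both stacks are level with their tops at about 58 mm, at (205,218) for blue and (433,332) for red. The yellow roll, core and carton are where they were, and the gripper is clear, so I'm handing in.

```bash
python3 -c "
from plant import r
print(r.close_job())"
```

```text
the job is handed in; nothing more can be done
None
```

The job is handed in at about 24 s of the 96 s: both stands are restocked, each with the big roll flat on the base and the small one flat on top, and the yellow roll, core and carton were left where they were.

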